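# Draw the gauge rod out of a half-closed wine case

## Task

The barrel gauge rod has slipped inside the flat wine case and is longer than the gap between the two lid boards still nailed on. Tilt it, draw it out diagonally through the gap without forcing it against the boards, and finish while still holding it in the gripper, level and about a hand's breadth or more above the case. Leave the white bung in the case and do not disturb the bottles and glasses.

Things in the scene. Friction and masses are not known exactly. Their poses are not given: they have to be found in the camera images.
- case: Flat pale wooden wine case, fixed, 298 (x) x 198 (y) x 75 mm high; origin: centre of its underside; x along its length, roughly towards the robot. Inside 280 x 180 mm, floor 12 mm up, 54 mm from floor to lid boards. Two rigid lid boards 9 mm thick (tops 75 mm up) across its whole width: long one x -149 to -20 mm, short one 105 to 149 mm; between them it is open from above.
- lid_boards: The case's two rigid lid boards, fixed to it, with the case's own origin and axes (the origin lies on the table under the case's centre, not on the boards); sizes as told for the case.
- opening (a point): Centre of the gap between the lid boards, at the level of the boards' tops: 42.5 mm along the case's x, 75 mm up.
- rod: Gauge rod: straight square dark-oak bar 18 x 18 x 230 mm, brass caps at both ends, about 90 g, balanced at mid-length. Origin: centre of its underside, x along it to the head, z up. Starts loose, flat on the case floor along the case x (within 5 deg), head 10 to 26 mm under the short board, tail far under the long one with 25 to 40 mm of free floor behind it.
- rod_head (a point): Centre of the rod's end face at its +x end, 115 mm from mid-length, 9 mm above its underside.
- rod_tail (a point): Centre of the rod's end face at its -x end, 115 mm from mid-length, 9 mm above its underside.
- bung: White tapered barrel bung, 30 mm across and 28 mm high, loose, standing on the case's floor under the gap, on the case's +y side of the rod; origin at the centre of its underside.
- bottle_red: Dark wine bottle with red foil, 75 mm across, 300 mm high, standing loose on the table left of the case; origin at the centre of its underside.
- bottle_white: Green wine bottle with gold foil, 75 mm across, 300 mm high, standing loose on the table left of the case; origin at the centre of its underside.
- glass_a: Stemmed wine glass, 76 mm across, 187 mm high, standing loose on the table right of the case; origin at the centre of its underside.
- glass_b: Stemmed wine glass, 76 mm across, 187 mm high, standing loose on the table right of the case; origin at the centre of its underside.

How it is judged (in metres and radians):
At the end, for the whole second after the job is handed in: The rod is held still by the fingers, level within about 11 degrees, the middles of both its end faces more than 125 mm above the table (50 mm above the lid boards), touching the case nowhere; the bung is still in the case (height (world z) of each of rod_head, rod_tail above 0.125 m and angle between rod's own x axis and vertical between 1.37 and 1.77 rad and contact force between the fingers and rod above 2 N and contact force between rod and case below 0.2 N and contact force between rod and lid_boards below 0.2 N and linear speed of rod below 0.03 m/s and height (world z) of bung below 0.05 m and horizontal distance between bung and case below 0.165 m); the arm keeps its last pose, push and grip.
It fails at once if the rod is forced against the lid boards with more than 30 N (contact force between rod and lid_boards above 30 N).
It fails at once if a bottle or glass is disturbed by more than 40 mm (distance of any of bottle_red, bottle_white, glass_a, glass_b from where it was at the start of the episode above 0.04 m).
It also fails if it takes over 40 s, if anything falls off the work surface, if the arm or the gripper's body presses on something with over 40 N, if the wrist force passes 120 N, or if a joint passes its speed limit or range.

## Robot

A 6-joint arm with a two-finger parallel gripper is mounted at the origin on the work surface. World frame = base frame: x ahead of the robot, y to its left, z up, the work surface at z = 0. Lengths are in mm, angles in rad, forces in N, time in s.
With the tool pointing down it reaches from about 325 to 875 mm from the base axis. Payload 4.4 kg.
Tool frame: the origin (TCP) lies on the centre line of the jaws, within the pads' length; the fingertips stand ahead of it and the grasp point (between the pads) lies 6 mm ahead of it (ctrl.tcp_to_tips is the z of the fingertips in the tool frame, in mm); z points along the fingers, y is the line along which they close (so a half turn about z gives the same grasp; the last joint's range is limited). The gripper opens to 85 mm and grips with 20 to 120 N. Pads are 22 mm wide; open, the fingers measure 114 mm over their backs; the gripper's body (76 mm by 85 mm) begins 54 mm behind the grasp point. The pads swing forward as they close: fully open they stand 13 mm farther back than shut.
Start: joints at [-1.456, 0.207, 1.542, -0, 1.393, -0.15], TCP at [151.029, -554.813, 256.282] pointing down, gripper open.
Joint ranges: [-2.73, 2.73], [-0.86, 2.22], [0.23, 2.46], [-1.11, 4.25], [0.08, 2.63], [-2.82, 2.82]. Speed limits (rad/s): [2.79, 2.79, 3.14, 3.14, 3.14, 3.14].

## Interface

Orientations are given as a 3x3 rotation matrix whose columns are the frame's x, y, z axes.
In Python, from plant import ctrl, sensors, optics gives the robot as it stands. Calls block until the motion is done:
- ctrl.move_ptp(position, orientation): joint-space move of the TCP to a pose.
- ctrl.move_l(position, rot=None, vel=150, threshold=None): straight line of the TCP; rot=None keeps the orientation; vel is the mean speed in mm/s. With threshold (N) it stops when the force on the tool has changed by that much, and returns True; else False.
- ctrl.set_joints(angles): joint-space move.
- ctrl.gripper_to(opening, force=None): finger opening in mm; force is the grip in N (None keeps the last); returns when the fingers have stopped.
- ctrl.hold(seconds).
- ctrl.solve_ik(position, orientation): joint angles nearest the present ones, or None.
- sensors.read_state(): the state.
- optics.grab_frame(name): name is "scene" or "side" or "wrist"; returns (picture, depth): 480x640x3 uint8, red, green, blue; 480x640 float32, mm along the optical axis (not along the pixel's ray), 0 where there is no reading.
- optics.camera_params(name): a dict with "mtx" (3x3 intrinsics, pixels), "R" (3x3) and "t" (3): a world point X has camera coordinates R X + t; the wrist camera has in their place "T_tool_cam" (4x4, takes a point from camera to tool coordinates, whose origin is the TCP and whose axes are the flange's). Camera axes: x right, y down, z forward; pixel columns grow to the right and rows downward; lengths in mm; the calibration is good to about 2 mm. A picture is of the moment at which its call begins: read the wrist's pose just before it. camera_params takes no time and is no camera call.
A pose or a line that the arm cannot do raises ctrl.MotionError and nothing moves.
- ctrl.finish_job(): hands the job in; it is judged then, once.
The state is a dict: "t": time; "q": joint angles; "qvel": joint speeds; "tau": joint torques, N m; "eef_pos": TCP position; "eef_rot": TCP orientation; "force": force on the tool from outside, world axes, zero at the start; "wrist_torque": the same for the moment, N m; "grip_width": finger opening in mm; "grasp_force": force on a finger pad.
Only numpy, scipy, OpenCV 4.12 (cv2) and the standard library are available. Lean on these libraries where they do the work, as an engineer would, in place of code of your own. Each camera call takes 0.05 s, during which the arm holds its last target. There are 200 camera calls.

## Working session

There is one attempt and no reset: what is moved stays moved. The work goes in short steps, each a Python script; the robot and the scene stay as the last script left them, time stands still between calls to the robot, and variables do not carry over. Pictures are saved under pics/ and viewed, at most 10 in all, crops included, and the job is handed in when it is done.

```bash
mkdir -p pics; python3 - <<'E'
from plant import ctrl, sensors, optics
import cv2,numpy as np
for n in("scene","side"):
    p,d=optics.grab_frame(n); cv2.imwrite(f"pics/{n}0.png",p[:,:,::-1]); np.save(f"pics/{n}0.npy",d)
    c=optics.camera_params(n); print(n,c["mtx"].tolist(),(-c["R"].T@c["t"]).round(),c["R"].round(2).tolist())
print(optics.camera_params("wrist"),ctrl.tcp_to_tips)
s=sensors.read_state();print(s["t"],s["eef_rot"])
E
```

```text
scene [[473.06266313995485, 0.0, 318.414991944001], [0.0, 473.06266313995485, 249.6778884088958], [0.0, 0.0, 1.0]] [1394. -417.  880.] [[0.47, 0.88, -0.01], [0.58, -0.32, -0.75], [-0.66, 0.34, -0.66]]
side [[621.2477317136791, 0.0, 324.6902454940258], [0.0, 621.2477317136791, 230.00505803023168], [0.0, 0.0, 1.0]] [ 165.  730. 1088.] [[-0.88, -0.48, -0.0], [-0.37, 0.67, -0.64], [0.31, -0.56, -0.77]]
{'mtx': array([[432.26707842,   0.        , 322.23695106],
       [  0.        , 432.26707842, 235.4890552 ],
       [  0.        ,   0.        ,   1.        ]]), 'T_tool_cam': array([[ 2.40391720e-04, -9.45575303e-01, -3.25403272e-01,
         8.35167012e+01],
       [ 9.99999971e-01,  2.16281423e-04,  1.10267304e-04,
        -8.37532992e-01],
       [-3.38873562e-05, -3.25403289e-01,  9.45575327e-01,
        -1.18438978e+02],
       [ 0.00000000e+00,  0.00000000e+00,  0.00000000e+00,
         1.00000000e+00]])} 25.0
0.1 [[ 9.64876577e-01  2.62703524e-01 -2.23595306e-04]
 [ 2.62703421e-01 -9.64874455e-01  2.04927934e-03]
 [ 3.22611505e-04 -2.03604089e-03 -9.99997875e-01]]
```

View pics/scene0.png

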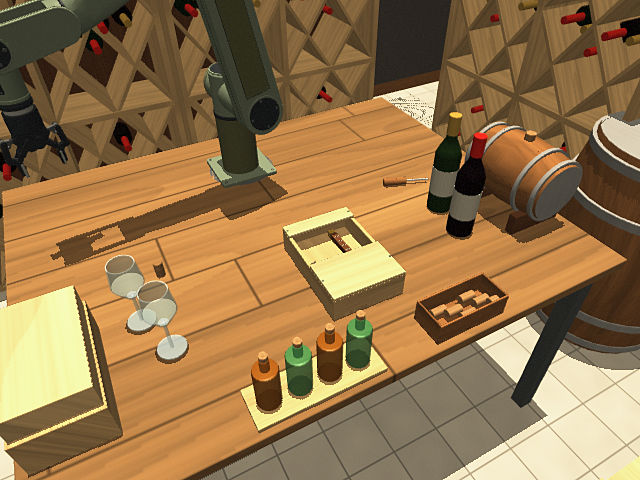

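View pics/side0.png

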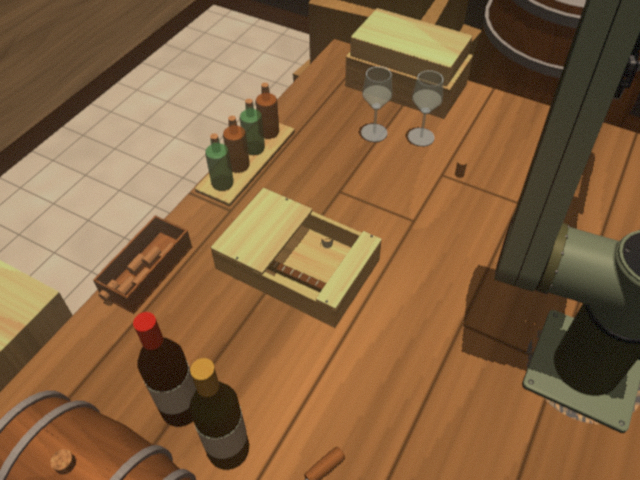

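The pale case sits mid-table with its short board towards the robot. Its lid corners in the side view are about (265,190), (214,250), (333,308) and (380,238). The rod is visible at about (297,277) and the bung at (327,242). Bottles are on +y, glasses on -y.

```bash
cat > h.py <<'E'
from plant import ctrl, sensors, optics
import cv2,numpy as np
def ray(n,px,z,st=None):
    c=optics.camera_params(n); v=np.linalg.inv(c["mtx"])@[px[0],px[1],1]
    if n=="wrist":
        T=c["T_tool_cam"]; o=st["eef_rot"]@T[:3,3]+st["eef_pos"]; d=st["eef_rot"]@T[:3,:3]@v
    else: o=-c["R"].T@c["t"]; d=c["R"].T@v
    return o+d*(z-o[2])/d[2]
E
python3 - <<'E'
from h import *
for p in [(265,190),(214,250),(333,308),(380,238)]: print("side",ray("side",p,75).round(),)
for p in [(284,233),(348,208),(404,268),(337,300)]: print("scene",ray("scene",p,75).round())
for p in [(157,422),(222,465)]:print("bot",ray("side",p,0).round())
for p in [(374,133),(421,138)]:print("gl",ray("side",p,0).round())
E
```

```text
side [747. -48.  75.]
side [748. 148.  75.]
side [466. 154.  75.]
side [461. -46.  75.]
scene [486. -52.  75.]
scene [473. 154.  75.]
scene [750. 149.  75.]
scene [763. -47.  75.]
bot [652. 479.  -0.]
bot [504. 486.   0.]
gl [ 650. -416.    0.]
gl [ 534. -458.    0.]
```

```bash
python3 - <<'E'
from h import *
R=np.array([[1,0,0],[0,-1,0],[0,0,-1.]])
ctrl.move_ptp([560,51,300],R); ctrl.hold(.3)
s=sensors.read_state(); p,d=optics.grab_frame("wrist")
np.savez("pics/w1.npz",p=p,d=d,pos=s["eef_pos"],rot=s["eef_rot"]); cv2.imwrite("pics/w1.png",p[:,:,::-1]); print(s["t"],s["eef_pos"],s["q"])
E
```

```text
2.9917 [560.03005805  50.58721334 299.9531254 ] [-6.37925782e-02  1.48820990e-01  1.51830894e+00 -4.88468004e-05
  1.47456747e+00  1.50772571e+00]
```

View pics/w1.png

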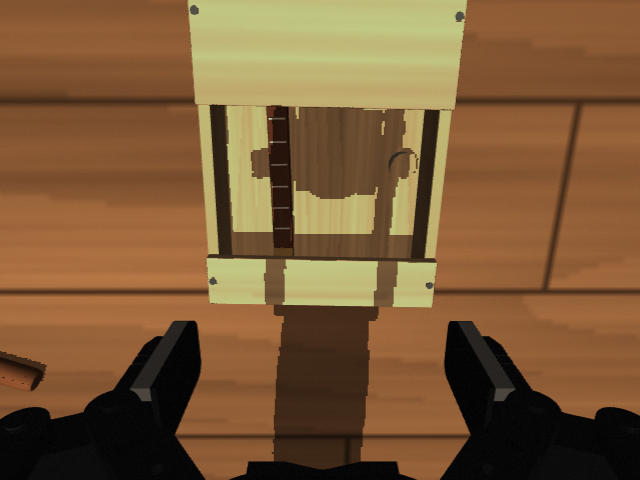

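The long board's edge runs (197,104)-(456,109) and the short board's about (208,260)-(436,265). The rod spans columns 268-293 with its brass head visible near (283,251). The bung is a faint circle at (403,163). I'll zoom in before computing.

```bash
python3 - <<'E'
from h import *
f=np.load("pics/w1.npz");p=f["p"];d=f["d"];st=dict(eef_pos=f["pos"],eef_rot=f["rot"])
cv2.imwrite("pics/w1c.png",cv2.resize(p[95:315,190:470,::-1],None,fx=2.7,fy=2.7,interpolation=cv2.INTER_NEAREST))
g=p.astype(int).sum(2)
for c in (230,280,320,410): print(c,[ (r,g[r,c],round(float(d[r,c]))) for r in list(range(102,113,1))+list(range(252,268))+list(range(300,310))])
for r in (120,150,180,210,235):
    x=np.where(g[r,235:340]<200)[0]+235; print(r,g[r,262:300:2],d[r,260:300:5].round())
E
```

```text
230 [(102, np.int64(477), 328), (103, np.int64(476), 327), (104, np.int64(460), 328), (105, np.int64(368), 330), (106, np.int64(496), 388), (107, np.int64(496), 389), (108, np.int64(499), 390), (109, np.int64(500), 390), (110, np.int64(497), 391), (111, np.int64(497), 392), (112, np.int64(496), 393), (252, np.int64(105), 427), (253, np.int64(106), 426), (254, np.int64(107), 426), (255, np.int64(126), 374), (256, np.int64(131), 373), (257, np.int64(139), 371), (258, np.int64(235), 369), (259, np.int64(533), 368), (260, np.int64(526), 370), (261, np.int64(525), 371), (262, np.int64(521), 369), (263, np.int64(521), 370), (264, np.int64(521), 371), (265, np.int64(520), 370), (266, np.int64(519), 371), (267, np.int64(521), 372), (300, np.int64(520), 380), (301, np.int64(521), 382), (302, np.int64(519), 383), (303, np.int64(515), 382), (304, np.int64(339), 467), (305, np.int64(331), 468), (306, np.int64(330), 468), (307, np.int64(325), 470), (308, np.int64(327), 469), (309, np.int64(326), 470)]
280 [(102, np.int64(476), 327), (103, np.int64(479), 328), (104, np.int64(477), 328), (105, np.i
[... 2834 characters left out ...]
 np.int64(315), 469), (308, np.int64(308), 467), (309, np.int64(305), 469)]
120 [493 481 434 180 173  64  62  63  65  69  77  75  65  92 231 216 219 221
 216] [394. 394. 376. 376. 374. 376. 393. 390.]
150 [235 232 229 168 151  72  69  70  64  63  70  65  80  58 157 223 228 221
 211] [402. 402. 384. 383. 383. 385. 402. 401.]
180 [490 492 484 502 223  67  71  69  76  67  70  65  68  72  56 219 237 225
 212] [411. 411. 393. 392. 392. 393. 396. 411.]
210 [488 485 481 493 495 163  67  71  70  72  74  70  67  78  64 123 494 490
 466] [421. 421. 419. 402. 402. 402. 402. 420.]
235 [224 229 224 233 236 209  68  69  73  83  78  73  79  79 110  43 235 236
 218] [428. 428. 429. 410. 409. 410. 409. 428.]
```

View pics/w1c.png

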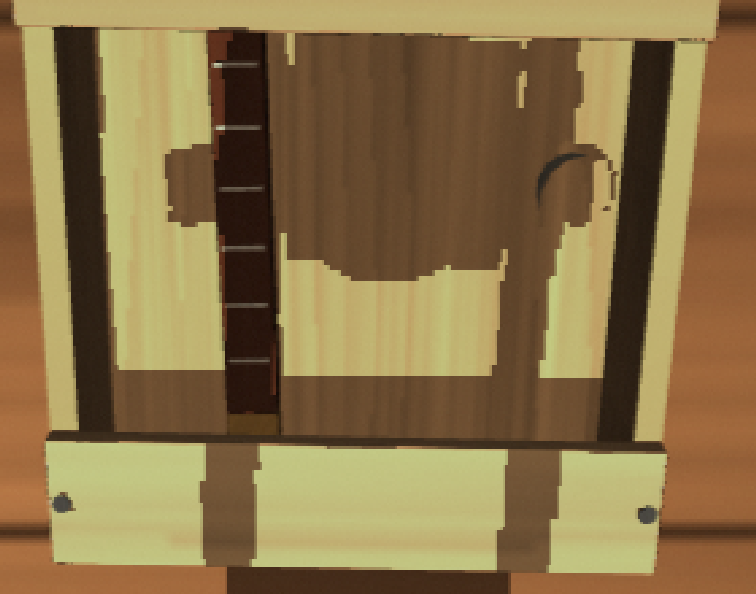

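```bash
python3 - <<'E'
from h import *
f=np.load("pics/w1.npz");st=dict(eef_pos=f["pos"],eef_rot=f["rot"])
W=lambda px,z:ray("wrist",px,z,st)[:2].round(1)
print("long edge",W((230,104.8),75),W((410,108.8),75))
print("short inner",W((230,258.3),75),W((410,262.2),75)," outer",W((230,303.8),75),W((410,306.8),75))
print("short corners",W((207.5,260),75),W((436.5,262.5),75),W((210.5,303),75),W((432,307),75))
for r,a,b in((120,267.3,287.5),(180,270,290.3),(235,272.8,292)): print("rod",W((a,r),30),W((b,r),30))
print("cap edge",W((283,248.7),30)); print("bung",W((404,163),40))
E
```

```text
long edge [630.4 121.4] [627.4 -15.8]
short inner [504.5 130.2] [500.9 -24.1]  outer [461.  133.2] [457.9 -26.9]
short corners [503.  149.6] [500.6 -46.8] [461.8 150.5] [457.7 -46.5]
rod [616.  99.] [616.   81.4]
rod [563.1  98.8] [563.1  80.3]
rod [510.2  98.2] [510.2  80. ]
cap edge [496.3  88.9]
bung [580.2 -20.3]
```

Geometry is consistent: the gap measures 126 mm against 125 given, and the rod width 18 mm. The plan:
1. Grip in the gap and slide the rod back until the tail touches the wall.
2. Tilt about the tail to 16–18.5°.
3. Draw it out along its own axis.
4. Lift and level.

I'll check the path and IK first, then grip and slide.

```bash
cat >> h.py <<'E'
from scipy.spatial.transform import Rotation as Ro
OPEN=np.array([565.8,51.]); PSI=np.pi-.0228          # gap centre, case yaw
CX=np.array([np.cos(PSI),np.sin(PSI)]); CO=OPEN-42.5*CX
RG0=np.array([[1,0,0],[0,-1,0],[0,0,-1.]])
def toolR(yaw,th):  # tool x along world x turned by yaw, rod head (-x) raised by th
    return Ro.from_euler("z",yaw).as_matrix()@Ro.from_euler("y",th).as_matrix()@RG0
WP=[(-134,14,0),(-131,14,8),(-122,14,16),(-108,14,18.5),(-108+115*np.cos(.3229),14+115*np.sin(.3229),18.5),(10,140,18.5),(10,160,0)]
def pose(w,g,h,yc):  # w: tail lower corner case x,z, tilt; g: grip distance from tail, h: TCP above rod underside
    th=np.radians(w[2]); x=w[0]+g*np.cos(th)-h*np.sin(th); z=w[1]+g*np.sin(th)+h*np.cos(th)
    p=CO+CX*x+yc*np.array([-CX[1],CX[0]])
    return np.array([p[0],p[1],z]),toolR(PSI-np.pi,th)
def clear(w):  # least gap of the rod outline to the boards, walls, floor
    th=np.radians(w[2]); a=np.linspace(0,230,231); P=[]
    for b in (0,9,18): P.append(np.c_[w[0]+a*np.cos(th)-b*np.sin(th), w[1]+a*np.sin(th)+b*np.cos(th)])
    P=np.vstack(P)
    def box(x0,x1,z0,z1): 
        dx=np.maximum(x0-P[:,0],P[:,0]-x1); dz=np.maximum(z0-P[:,1],P[:,1]-z1)
        return np.where((dx>0)&(dz>0),np.hypot(dx,dz),np.maximum(dx,dz)).min().round(1)
    return box(-149,-20,66,75),box(105,149,66,75),box(-149,-140,0,66),box(-149,149,-9,12)
E
python3 - <<'E'
from h import *
for i in range(len(WP)-1):
    A,B=map(np.array,WP[i:i+2]); print(i,np.min([clear(A+(B-A)*t) for t in np.linspace(0,1,21)],axis=0))
for w in WP: print(np.round(w,1),*(lambda p,R:(p.round(),ctrl.solve_ik(p,R)))(*pose(w,145,27,-38)))
y=.0104; R=toolR(y,0); gx=560; gy=89.6
ctrl.gripper_to(46,force=60)
ctrl.move_ptp([gx,gy,130],R)
print("touch",ctrl.move_l([gx,gy,39.5],vel=60,threshold=6)); s=sensors.read_state(); print(s["eef_pos"],s["force"])
E
```

```text
0 [18. 11.  6.  2.]
1 [3.9 5.9 6.5 2. ]
2 [ 3.4  5.7 13.   2. ]
3 [ 3.4  9.7 26.3  2. ]
4 [ 15.3   9.7 135.4  38.5]
5 [ 71.6  85.  167.3 128. ]
[-134   14    0] [598.  88.  41.] [ 3.46306501e-03  5.19160559e-01  1.61335165e+00 -4.44089210e-16
  1.00908044e+00  1.59705939e+00]
[-131   14    8] [600.  88.  61.] [0.00171517 0.56607346 1.49343364 0.00363054 1.2216726  1.59383109]
[-122   14   16] [599.  88.  80.] [3.22622369e-04 6.19754558e-01 1.38014690e+00 6.44523086e-03
 1.42087611e+00 1.59206085e+00]
[-108.    14.    18.5] [588.  88.  86.] [2.84361489e-04 6.19334997e-01 1.37619744e+00 7.36240282e-03
 1.46886870e+00 1.59193902e+00]
[ 1.1 50.5 18.5] [479.  91. 122.] [0.00468733 0.37646632 1.65840994 0.00880867 1.42949404 1.5956233 ]
[ 10.  140.   18.5] [470.  91. 212.] [0.00512392 0.25029005 1.6169662  0.00886242 1.59710398 1.59751106]
[ 10 160   0] [454.  92. 187.] [ 1.17761534e-02  3.95338948e-02  1.88043380e+00 -4.44089210e-16
  1.22162496e+00  1.60537248e+00]
touch True
[559.72144712  89.71098015  43.24125753] [-0.69247243 -0.34733212  4.04318307]
```

```bash
python3 - <<'E'
from h import *
ctrl.hold(.3); s=sensors.read_state(); print(s["eef_pos"],s["force"],s["grip_width"],s["t"])
p,d=optics.grab_frame("wrist"); cv2.imwrite("pics/w2.png",p[:,:,::-1])
E
```

```text
[559.73055959  89.71663653  43.24343587] [-1.20237049 -0.81338992  5.28414171] 45.97122396330536 5.875
```

View pics/w2.png

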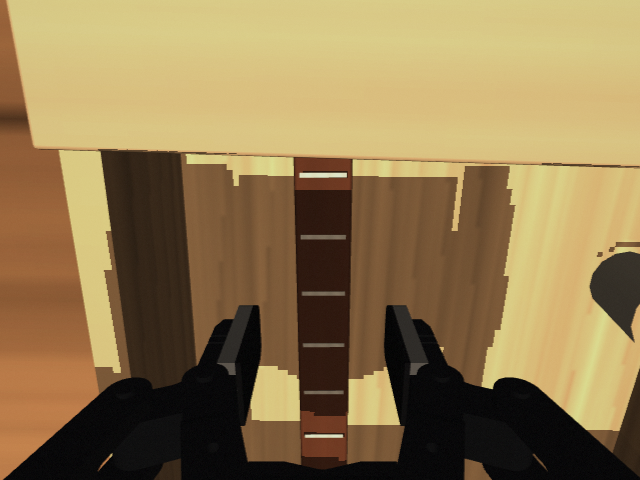

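The rod is centred between the pads (column 324 between 248 and 398), and nothing under the tips explains the touch. A finger linkage on the side wall is possible. I'll lift a little, narrow the fingers and descend again.

```bash
python3 - <<'E'
from h import *
f=lambda:(lambda s:(s["eef_pos"].round(1),s["force"].round(1),round(s["grip_width"],1)))(sensors.read_state())
ctrl.move_l([559.7,89.6,55],vel=60); ctrl.hold(.2); print(f())
ctrl.gripper_to(30,force=60); ctrl.hold(.2); print(f())
print(ctrl.move_l([559.7,89.6,39.5],vel=40,threshold=8)); ctrl.hold(.2); print(f())
E
```

```text
(array([559.3,  89.6,  54.6]), array([ 0.2,  0.1, -0.3]), 45.9)
(array([559.7,  89.6,  55. ]), array([0. , 0.4, 0.3]), 30.2)
False
(array([560. ,  89.6,  39.8]), array([ 0.1,  0.4, -0.8]), 30.1)
```

```bash
python3 - <<'E'
from h import *
f=lambda:(lambda s:(s["eef_pos"].round(1),s["force"].round(1),round(s["grip_width"],1),round(s["grasp_force"],1),round(s["t"],1)))(sensors.read_state())
ctrl.gripper_to(5,force=80); ctrl.hold(.2); print(f())
p=sensors.read_state()["eef_pos"]; p[2]+=2
ctrl.move_l(p,rot=toolR(PSI-np.pi,0),vel=30); ctrl.hold(.2); print(f())
q=p.copy(); q[:2]-=44*CX
print(ctrl.move_l(q,vel=30,threshold=6)); print(f()); ctrl.hold(.1)
s=sensors.read_state(); e=s["eef_pos"]; c=(e[:2]-CO)@CX; print(f(),"case x",c,"moved",(p-e)[:2]@CX,"yc",(e[:2]-CO)@[-CX[1],CX[0]])
pi,d=optics.grab_frame("wrist"); cv2.imwrite("pics/w3.png",pi[:,:,::-1])
E
```

```text
(array([560.2,  89.6,  40.1]), array([-1.2, -0.3,  5.4]), 15.6, 81.2, 8.2)
(array([559.7,  89.6,  41.5]), array([ 0. , -0.2, -1.1]), 15.8, 80.5, 8.6)
True
(array([596. ,  88.7,  40.6]), array([ 0.5,  0.9, -1.3]), 15.6, 80.5, 9.8)
(array([595.7,  88.8,  40.3]), array([-0.5,  0. ,  0.1]), 15.6, 80.6, 9.9) case x 13.460216329376843 moved 35.5386140909039 yc -38.45618855746195
```

View pics/w3.png

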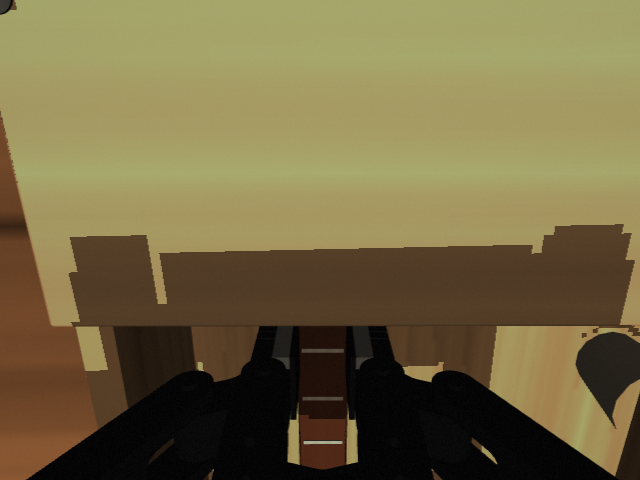

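The rod is gripped between the pads with its rulings centred at column 323, and the finger backs are still short of the long board edge at row 325. I'll confirm the wall contact with a short second push, then back off.

```bash
python3 - <<'E'
from h import *
f=lambda:(lambda s:(s["eef_pos"].round(1),s["force"].round(1),round(s["grip_width"],1),round(s["t"],1)))(sensors.read_state())
p=sensors.read_state()["eef_pos"]; p[2]=41.5; p[:2]+=2*CX
ctrl.move_l(p,vel=20); ctrl.hold(.2); print(f())
q=p.copy(); q[:2]-=7*CX
print(ctrl.move_l(q,vel=10,threshold=7)); s=sensors.read_state(); print(f(),(s["eef_pos"][:2]-CO)@CX)
ctrl.hold(.2); s=sensors.read_state(); print(f(),(s["eef_pos"][:2]-CO)@CX)
E
```

```text
(array([593.4,  88.8,  41.3]), array([-0.4,  0.4, -1.9]), 16.1, 10.4)
True
(array([596.9,  88.8,  40.2]), array([ 0.9, -0.3,  2. ]), 15.7, 11.0) 12.246504849215299
(array([596.9,  88.7,  40.1]), array([ 1.9, -0.5,  1.9]), 15.9, 11.2) 12.234490042172464
```

```bash
cat >> h.py <<'E'
def follow(A,B,n,g,h,yc,vel,thr):
    A,B=np.array(A,float),np.array(B,float)
    for k in range(1,n+1):
        p,R=pose(A+(B-A)*k/n,g,h,yc); hit=ctrl.move_l(p,rot=R,vel=vel,threshold=thr)
        s=sensors.read_state(); print(np.round(A+(B-A)*k/n,1),s["eef_pos"].round(1),p.round(1),s["force"].round(1),round(s["grip_width"],1),round(s["t"],1),hit)
        if hit: return True
    return False
E
python3 - <<'E'
from h import *
a=(152.5,28,-38.5)
ok=not follow((-137,14,0),WP[0],1,*a,30,15)
for i,n in((0,2),(1,2),(2,1)):
    ok=ok and not follow(WP[i],WP[i+1],n,*a,35,12)
p,d=optics.grab_frame("side"); cv2.imwrite("pics/s2.png",cv2.resize(p[170:330,180:400,::-1],None,fx=3,fy=3))
E
```

```text
[-134.   14.    0.] [588.7  89.   41. ] [590.7  88.9  42. ] [ 0.6 -0.2 -1.4] 15.9 11.5 False
[-132.5   14.     4. ] [591.4  88.9  52.2] [591.5  88.9  52.6] [ 0.7  0.5 -1.9] 15.6 12.0 False
[-131.   14.    8.] [592.7  88.9  62.5] [593.1  88.9  63. ] [-0.3  0.2 -1.1] 15.5 12.4 False
[-126.5   14.    12. ] [592.   88.9  72.7] [592.3  88.9  73.1] [-0.7 -0.2 -0.9] 15.8 12.8 False
[-122.   14.   16.] [592.1  88.9  82.6] [592.3  88.9  83. ] [-0.8  0.2 -1.7] 15.7 13.3 False
[-108.    14.    18.5] [581.5  89.2  89. ] [581.4  89.2  88.9] [ 0.3 -0.  -1.6] 16.1 13.8 False
```

View pics/s2.png

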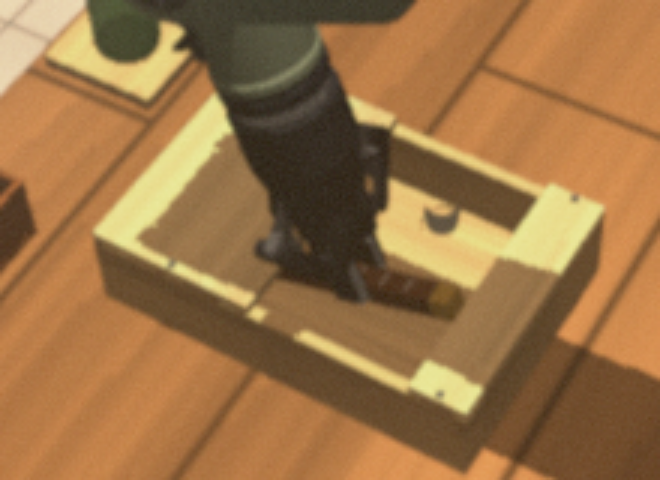

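No contact so far. The head's brass cap shows at crop (445,300), which is about pixel (328,270), next to the short board. I'll check its height from depth before drawing.

```bash
python3 - <<'E'
from h import *
p,d=optics.grab_frame("side"); c=optics.camera_params("side")
def proj(x,y,z):
    w=CO+CX*x+y*np.array([-CX[1],CX[0]]); v=c["R"]@[*w,z]+c["t"]; u=c["mtx"]@v/v[2]; return u[:2].round(1)
print("expected top corners of head", [proj(-108+230*np.cos(.323)-18*np.sin(.323),y,14+230*np.sin(.323)+18*np.cos(.323)) for y in(-47.5,-29.5)], "short edge at y",proj(105,-38,75))
for u in range(318,338,3):
  for v in (266,270,274):
    z=float(d[v,u]); X=c["R"].T@(np.linalg.inv(c["mtx"])@[u,v,1]*z-c["t"]); print(u,v,p[v,u],((X[:2]-CO)@CX).round(),X[1:].round())
E
```

```text
expected top corners of head [array([328.4, 271.2]), array([333. , 264.8])] short edge at y [331.  276.5]
318 266 [79 51 29] 78.0 [94. 97.]
318 270 [64 46 25] 81.0 [100.  92.]
318 274 [114  82  50] 81.0 [101.  81.]
321 266 [84 54 33] 83.0 [91. 97.]
321 270 [70 47 29] 88.0 [100.  97.]
321 274 [88 63 39] 88.0 [100.  83.]
324 266 [94 64 34] 88.0 [88. 96.]
324 270 [112  80  41] 95.0 [100. 102.]
324 274 [89 69 37] 95.0 [100.  88.]
327 266 [126  93  45] 95.0 [ 88. 101.]
327 270 [121  90  45] 100.0 [ 98. 103.]
327 274 [89 65 30] 102.0 [101.  94.]
330 266 [130  97  49] 98.0 [83. 97.]
330 270 [98 70 28] 106.0 [ 96. 104.]
330 274 [91 63 29] 107.0 [97. 93.]
333 266 [131  97  56] 73.0 [23. 11.]
333 270 [96 73 35] 108.0 [88. 96.]
333 274 [139 103  61] 106.0 [83. 75.]
336 266 [170 136  81] 79.0 [21. 12.]
336 270 [158 119  78] 106.0 [72. 76.]
336 274 [157 117  74] 111.0 [81. 76.]
```

The head is where predicted: top about 104 mm up, above the 75 mm board. Now I'll draw it out, lift and level.

```bash
python3 - <<'E'
from h import *
a=(152.5,28,-38.5)
ok=not follow(WP[3],WP[4],3,*a,50,10)
ok=ok and not follow(WP[4],WP[5],1,*a,80,12)
ok=ok and not follow(WP[5],WP[6],2,*a,50,12)
ctrl.hold(.5); s=sensors.read_state(); print(s["eef_pos"],s["grip_width"],s["grasp_force"],s["t"])
p,d=optics.grab_frame("side"); cv2.imwrite("pics/s3.png",p[:,:,::-1])
E
```

```text
[-71.6  26.2  18.5] [545.3  89.9 101.2] [545.1  90.  101.1] [ 0.7 -0.8 -1.8] 15.7 14.8 False
[-35.3  38.3  18.5] [509.   90.8 113.4] [508.8  90.8 113.3] [ 0.3 -0.2 -1.1] 15.8 15.7 False
[ 1.1 50.5 18.5] [472.6  91.6 125.5] [472.4  91.6 125.4] [-0.8  0.3 -2. ] 15.9 16.6 False
[ 10.  140.   18.5] [463.1  91.8 214.3] [463.5  91.8 214.9] [-0.7  0.3 -1.3] 16.0 17.9 False
[ 10.  150.    9.2] [453.   92.1 202.1] [453.2  92.1 202.1] [0.3 0.4 0.2] 15.7 18.4 False
[ 10. 160.   0.] [447.3  92.2 188.4] [446.7  92.2 188. ] [ 0.1 -0.2 -1.3] 15.8 18.9 False
[446.86152879  92.20136192 188.00730513] 15.760364919232133 80.48322558403015 19.35
```

View pics/s3.png

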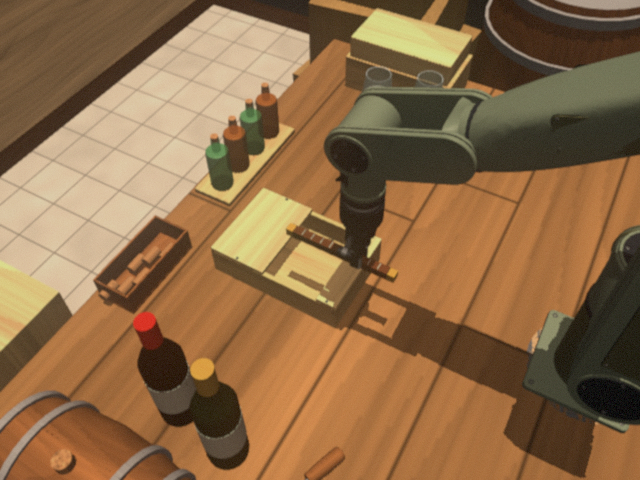

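The rod is out and held above the case, with its brass ends at (291,230) and (393,274). I'll check both end heights by depth and hand in if level.

```bash
python3 - <<'E'
from h import *
p,d=optics.grab_frame("side"); c=optics.camera_params("side"); E=[]
for u,v in((292,231),(392,273)):
    w=d[v-2:v+3,u-2:u+3]; z=float(np.min(w[w>0])); E.append(c["R"].T@(np.linalg.inv(c["mtx"])@[u,v,1]*z-c["t"])); print(E[-1].round())
L=np.linalg.norm(E[0]-E[1]); a=np.degrees(np.arcsin((E[1]-E[0])[2]/L)); print(L,a)
if min(E[0][2],E[1][2])>145 and abs(a)<6: print(ctrl.finish_job())
E
```

```text
[584. 100. 182.]
[376.  99. 183.]
207.8566393092825 0.28007417666250023
the job is handed in; nothing more can be done
None
```

The rod is out through the gap and the job is handed in: the gripper holds it level within about 0.3°, both ends about 180 mm above the table, with no board contact sensed; the bung was last seen in the case before the final pull, and the arm stayed clear of the bottles and glasses.

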